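# Wipe clay chips off a plaster slab into its catch tray

## Robot

A 6-joint arm with a two-finger parallel gripper is mounted at the origin on the work surface. World frame = base frame: x ahead of the robot, y to its left, z up, the work surface at z = 0. Lengths are in m, angles in rad, forces in N, time in s.
With the tool pointing down it reaches from about 0.25 to 0.725 m from the base axis. Payload 4 kg.
Tool frame: the origin (TCP) lies midway between the tips of the shut fingers; the grasp point (between the pads) lies 19 mm behind it; z points along the fingers, y is the direction in which the jaws open and shut (so a half turn about z gives the same grasp; the last joint's range is limited). The gripper opens to 85 mm and grips with 20 to 120 N. Pads are 22 mm wide; open, the fingers measure 114 mm over their backs; the gripper's body (76 mm by 85 mm) begins 54 mm behind the grasp point. The pads swing forward as they close: fully open they stand 13 mm farther back than shut.
Start: joints at [1.253, 0.241, 0.005, 1.335, 0, 1.571], TCP at [0.156, 0.475, 0.231] pointing down, gripper open.
Joint ranges: [-2.72, 2.72], [-1.05, 1.87], [-1.09, 1.28], [-1.99, 2.15], [-1.42, 1.44], [-3.14, 3.14]. Speed limits (rad/s): [2.79, 2.79, 3.14, 3.14, 3.14, 3.14].

## Interface

Orientations are given as a unit quaternion [x, y, z, w].
In Python, from workcell import bot gives the robot as it stands.
- The arm moves only by the shell command python3 -m inch 'ROWS'. ROWS is JSON, a list of rows, each a list of 5 numbers: the shift along the tool's x, y, z scaled (see below), then the turn about the tool's z scaled (see below), then the closure, from 0 (fully open) to 1 (shut). A call has 1 to 10 rows; each row is the pose to reach, as a shift and turn from the pose commanded when the call began, along the tool's axes at that moment; what a row does not reach only later rows make up. The controller multiplies each number of a shift by 100 cm and each number of a turn by 120 degrees. A row lasts 1/8 s, in which the tool goes at most 62.5 mm and 10.7 degrees, less where a joint would pass 70% of its speed; a pose out of reach is approached as far as the arm can. A call with a number of a shift or a turn outside -1 to 1 is refused whole. A call with a gripper value outside its range is refused whole. The fingers move at their own pace and stop on an object; the grip force is fixed at half the most. Time passes only in rows, so rows that repeat a pose let the fingers close. It gives the time, the measured TCP pose, the force and the opening at its end, in the units of the state.
- bot.get_obs(): the state, without advancing time (a new reading comes with each control period).
- bot.camera(name): name is "scene" or "top" or "wrist"; returns the picture (400x640x3 uint8, red, green, blue); there is no depth.
- bot.calibration(name): a dict with "intrinsics" (3x3 intrinsics, pixels), "xyz" and "attitude" of the camera in the world; the wrist camera has in their place "tool_from_camera" (4x4, takes a point from camera to tool coordinates, whose origin is the TCP and whose axes are the flange's). Camera axes: x right, y down, z forward; pixel columns grow to the right and rows downward; lengths in m; the calibration is good to about 2 mm. A picture is of the moment at which its call begins: read the wrist's pose just before it. calibration takes no time and is no camera call.
- bot.job_done(): hands the job in, once; it reports no verdict.
Trained networks look in the newest picture that a camera, given by its name, has taken for a name from the list of things; names that differ only in an ending like _2 or _b are one class to them, and where a whole thing is asked for, a point or a joint stands for the part that bears it (a point fixed in the world has none). Each returns a list of dicts, best first, with "score" (0 to 1); they miss things now and then, are a little off and sometimes report something else, mostly with a low value. They report only what shows in the picture. A call takes as long as a camera call. They do not tell look-alikes from the thing itself.
- bot.masks_of(camera, target): "pixels" (400x640 bool, what is visible of it) and "extent" ([left, top, width, height] as shares, 0 to 1, of the picture: columns of its width, rows of its height, round what is visible of it).
- bot.spot_point(camera, target): "point" ([column, row] as shares, 0 to 1, of the picture: columns of its width, rows of its height: a listed point, or the origin of a listed thing).
The state is a dict: "clock": time; "joint_pos": joint angles; "joint_vel": joint speeds; "tau": joint torques, N m; "eef_pos": TCP position; "tool_rot": TCP orientation; "ft_force": force on the tool from outside, world axes, zero at the start; "ft_torque": the same for the moment, N m; "grip_width": finger opening in m.
Only numpy, scipy, OpenCV 4.12 (cv2) and the standard library are available. Lean on these libraries where they do the work, as an engineer would, in place of code of your own. Each camera call takes 0.05 s, during which the arm holds its last target.

## Task

Pick up the wooden-handled scraper block by its handle, rest its long black foot on the white plaster slab and wipe both brown clay chips along the slab into the blue tray at its end; move the chips only with the scraper, not with the hand. Then gently set the scraper back down on the bench, upright on its foot, within a few centimetres of where you found it, and let go.

Things in the scene. Friction and masses are not known exactly. Their poses are not given: they have to be found in the camera images.
- scraper_grip (a point): Scraper block, loose, upright on the bench, about 0.28 kg. Foot: black rubber bar 140 (along x) x 36 (y) x 26 mm high, flat below. On it a brown wooden handle 60 (x) x 26 mm (y), from 26 to 110 mm above the bench: grip across y. Point: in the handle, on its middle axis, 65 mm above the foot's underside, z up. A half turn looks alike. The white stamp with green knob is another tool.
- slab: Fixed white plaster slab, 170 (x) x 200 mm (y), flat top 40 mm above the bench, no rim. Origin: centre of its underside, at bench height. +y points to the robot's left, within 17 degrees. At its +y edge a blue open tray, fixed to it: y = 100 to 215 mm, 190 mm wide (x), floor and walls 5 mm thick, walls 35 mm high (5 mm below the slab's top). Wipe towards +y.
- chip_a: Brown clay chip, loose, 28 x 18 mm, 13 mm high, 14 g, lying on the slab at any yaw. Origin: centre of its underside. Starts 20 to 45 mm to the -x side of the slab's centre line, y between -30 and +60 mm in the slab's frame.
- chip_b: The other brown clay chip, same size and mass, 20 to 45 mm to the +x side of the slab's centre line, y between -30 and +60 mm in the slab's frame. Origin: centre of its underside.
Mind the look-alikes: they are no part of the job. Leave any red look-alike of the chip_a alone. Leave any purple look-alike of the part that bears scraper_grip alone.

How it is judged:
On the way, in this order (a step that is already met when the one before it is completed fails the run):
1. the scraper is brought down on the slab: its foot less than 12 mm above the slab's top, over the slab and upright within 15 degrees, before both chips are in the tray (z of scraper_grip in the frame of slab between 0.09 and 0.117 m and x of scraper_grip in the frame of slab between -0.08 and 0.08 m and y of scraper_grip in the frame of slab between -0.14 and 0.13 m and angle between scraper_grip's own z axis and vertical below 0.26 rad), for 0.1 s.
2. both chips lie in the blue tray (y of chip_a in the frame of slab between 0.1 and 0.212 m and x of chip_a in the frame of slab between -0.092 and 0.092 m and z of each of chip_a, chip_b in the frame of slab below 0.032 m and y of chip_b in the frame of slab between 0.1 and 0.212 m and x of chip_b in the frame of slab between -0.092 and 0.092 m), for 0.2 s.
At the end, for the whole second after the job is handed in: Both chips lie in the blue tray (inside its walls, below the slab's top), at rest; the scraper stands on the bench upright within 8 degrees, at rest, its middle within 60 mm of where it was at the start (all of step 2 and distance of scraper_grip from where it was at the start of the episode below 0.06 m and angle between scraper_grip's own z axis and vertical below 0.15 rad and linear speed of each of scraper, chip_a, chip_b below 0.02 m/s); the robot touches nothing.
It fails at once if the hand or arm touches a chip (over 0.3 N) (contact force between any of the fingers, the arm and chip_a above 0.3 N or contact force between any of the fingers, the arm and chip_b above 0.3 N).
It fails at once if the scraper is dropped or thrown: moving faster than 0.5 m/s while the fingers do not hold it (linear speed of scraper above 0.5 m/s and contact force between the fingers and scraper below 0.1 N).
It also fails if it takes over 58 s, if anything falls off the work surface, if the arm or the gripper's body presses on something with over 40 N, if the wrist force passes 120 N, or if a joint passes its speed limit or range.

## Working session

There is one attempt and no reset: what is moved stays moved. The work goes in short steps, Python scripts to look and compute and a shell command to move; the robot and the scene stay as the last step left them, time stands still between calls to the robot, and variables do not carry over. Pictures are saved under pics/ and viewed, and the job is handed in when it is done.

```bash
ls; mkdir -p pics; cat > h.py <<'E'
import numpy as np,cv2
from scipy.spatial.transform import Rotation as R
from workcell import bot
def cam(n):
    c=bot.calibration(n);K=np.array(c["intrinsics"])
    if "xyz" in c:
        a=np.array(c["attitude"]);
        Rm=a if a.shape==(3,3) else R.from_quat(a).as_matrix()
        return K,Rm,np.array(c["xyz"])
    o=bot.get_obs();T=np.array(c["tool_from_camera"]);Rt=R.from_quat(o["tool_rot"]).as_matrix()
    return K,Rt@T[:3,:3],Rt@T[:3,3]+np.array(o["eef_pos"])
def ray(n,px,z,C=None):
    K,Rm,t=C or cam(n);d=Rm@np.linalg.inv(K)@np.array([px[0],px[1],1.]);return t+d*(z-t[2])/d[2]
def proj(n,p,C=None):
    K,Rm,t=C or cam(n);q=K@(Rm.T@(np.array(p)-t));return q[:2]/q[2]
def snap(n,f):
    im=bot.camera(n);cv2.imwrite("pics/"+f,np.ascontiguousarray(im[:,:,::-1]));return im
E
python3 - <<'E'
from h import *
print(bot.get_obs()); 
for n in("scene","top"):
    print(n,bot.calibration(n)); snap(n,n+"0.png")
    for t in("scraper_grip","slab","chip_a"):
        for d in bot.spot_point(n,t): print(n,t,round(d["score"],2),np.array(d["point"])*[640,400])
E
```

```text
pics
{'clock': 0.0, 'joint_pos': array([1.25299253e+00, 2.41436109e-01, 3.73412671e-03, 1.33519567e+00,
       1.63128780e-05, 1.57079762e+00]), 'joint_vel': array([-3.39750213e-04, -9.32904910e-04, -3.75706038e-04,  7.12219718e-05,
       -1.16656555e-03,  9.70498757e-05]), 'tau': array([-7.21466095e-04, -3.72318363e+01,  2.52407420e+01,  1.69878057e-02,
        2.69398720e-05,  3.08275261e-06]), 'eef_pos': array([0.1560402 , 0.4743688 , 0.23040518]), 'tool_rot': array([ 1.58234594e-01,  9.87400987e-01, -1.03613511e-03, -1.74303530e-04]), 'ft_force': array([-0.05060049, -0.4569751 , -0.44008041]), 'ft_torque': array([-0.0122336 ,  0.0095313 , -0.00377757]), 'grip_width': 0.08559736122249177}
scene {'intrinsics': array([[364.37314974,   0.        , 319.40853466],
       [  0.        , 364.37314974, 197.77169466],
       [  0.        ,   0.        ,   1.        ]]), 'xyz': array([0.89360009, 0.2004676 , 0.59174449]), 'attitude': array([ 0.43043321,  0.81497919, -0.33897736, -0.18876049])}
scene scraper_grip 0.84 [247.488 168.32 ]
scene slab 0.89 [337.472 296.12 ]
scene chip_a 0.74 [343.68 311.12]
scene chip_a 0.7 [415.808 256.68 ]
scene chip_a 0.57 [363.712 288.4  ]
top {'intrinsics': array([[488.20359179,   0.        , 325.97440136],
       [  0.        , 488.20359179, 200.90089859],
       [  0.        ,   0.        ,   1.        ]]), 'xyz': array([ 0.36766948, -0.09564956,  0.96020599]), 'attitude': array([ 0.70643323, -0.70492692,  0.03682696, -0.05170985])}
top scraper_grip 0.85 [434.88 216.  ]
top scraper_grip 0.8 [370.176 290.48 ]
top slab 0.75 [269.184 157.2  ]
top chip_a 0.66 [246.016 158.2  ]
top chip_a 0.53 [228.608 239.   ]
top chip_a 0.45 [247.616 133.08 ]
```

View pics/scene0.png

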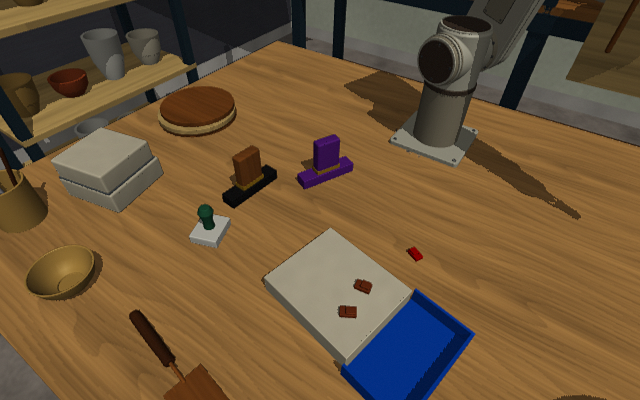

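View pics/top0.png

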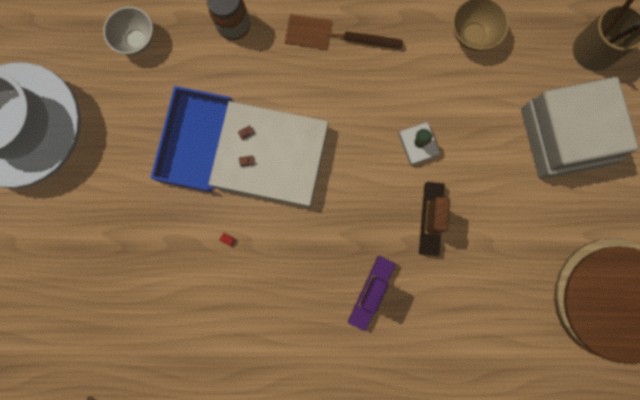

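Candidates in the top view:
- **Scraper:** the black-footed block with a brown handle at (432,218) and the purple block at (372,292). The first is the scraper, because the purple one is the look-alike.
- **Chips:** brown ones at (247,132) and (247,160) lie on the slab. The red one at (228,239) is a look-alike on the bench.

Next I'll check these in a crop and measure.

```bash
python3 - <<'E'
from h import *
C=cam("top")
im=snap("top","top1.png"); g=im[:,:,::-1]
crop=np.vstack([cv2.resize(g[70:210,150:350],(800,560),interpolation=3)]);cv2.imwrite("pics/c1.png",crop)
cv2.imwrite("pics/c2.png",cv2.resize(g[160:340,330:480],(500,600),interpolation=3))
def rect(m,z):
    ys,xs=np.nonzero(m);P=np.array([ray("top",(x,y),z,C)[:2] for x,y in zip(xs,ys)]).astype(np.float32)
    r=cv2.minAreaRect(P*1000);return r
f=im.astype(int);yy,xx=np.mgrid[:400,:640]
for n,t in(("top","slab"),("top","scraper_grip"),("top","chip_a")):
    for d in bot.masks_of(n,t):
        m=d["pixels"];z={"slab":.04,"scraper_grip":.013,"chip_a":.053}[t]
        print(t,round(d["score"],2),np.array(d["extent"])*[640,400,640,400],m.sum(),rect(m,z))
# black foot
bl=(f.sum(2)<110)&(xx>410)&(xx<450)&(yy>175)&(yy<262)
print("black",bl.sum(),rect(bl,.026))
wh=(f.min(2)>130)&(xx>195)&(xx<335)&(yy>90)&(yy<215); print("white",wh.sum(),rect(wh,.04))
blue=(f[:,:,2]>f[:,:,0]+60)&(xx<260)&(yy<215);print("blue",blue.sum(),rect(blue,.035))
for c in((230,0,260,146),(230,146,260,175)):
    m=(f[:,:,0]>f[:,:,2]+35)&(f.sum(2)<330)&(xx>c[0])&(xx<c[2])&(yy>max(c[1],115))&(yy<c[3]);print("chip",m.sum(),xx[m].mean(),yy[m].mean(),rect(m,.053))
S=cam("scene")
for t in("scraper_grip","slab","chip_a"):pass
print("scene chips",ray("scene",(343.7,311.1),.04,S),ray("scene",(363.7,288.4),.04,S),"slab",ray("scene",(337.5,296.1),0,S),"grip",ray("scene",(247.5,168.3),.065,S), "grip top",ray("top",(434.9,216),.065,C),"slab top",ray("top",(269.2,157.2),0,C))
E
```

```text
slab 0.64 [149.568  85.4   181.824 123.   ] 14570 ((587.831298828125, 91.07682037353516), (316.86376953125, 192.7279052734375), 78.21797943115234)
scraper_grip 0.72 [415.616 181.6    33.92   73.6  ] 1706 ((454.1441955566406, -285.3385009765625), (52.8063850402832, 142.4389190673828), 84.28690338134766)
scraper_grip 0.72 [347.776 255.68   46.4    73.8  ] 1593 ((311.37518310546875, -163.7064666748047), (43.72776412963867, 141.84178161621094), 64.991943359375)
chip_a 0.6 [219.008 232.68   18.176  13.92 ] 148 ((410.4311218261719, 109.15806579589844), (27.87518882751465, 18.958955764770508), 64.06367492675781)
chip_a 0.59 [236.608 124.     15.616  10.6  ] 158 ((614.7514038085938, 79.15888977050781), (21.20964241027832, 29.045940399169922), 27.28798484802246)
chip_a 0.47 [236.8  155.2   17.92   8.52] 140 ((559.703125, 76.5438003540039), (18.536134719848633, 28.192811965942383), 7.193702697753906)
black 604 ((451.76947021484375, -277.7271728515625), (34.59086227416992, 134.8998565673828), 84.31706237792969)
white 8117 ((578.1318359375, 36.43194580078125), (196.59445190429688, 166.4630584716797), 78.23029327392578)
blue 3692 ((608.6322631835938, 186.47195434570312), (119.00244903564453, 187.66319274902344), 78.6943588256836)
chip 94 245.25531914893617 131.2127659574468 ((615.5170288085938, 78.6113510131836), (15.034180641174316, 25.608736038208008), 27.28145408630371)
chip 98 245.89795918367346 159.8469387755102 ((560.39111328125, 76.57640075683594), (14.786908149719238, 24.987010955810547), 6.398773193359375)
scene chips [0.61882959 0.07430954 0.04      ] [0.5627048  0.08077522 0.04      ] slab [0.57989049 0.04043623 0.        ] grip [ 0.45557047 -0.27871795  0.065     ] grip top [ 0.45269076 -0.27635447  0.065     ] slab top [0.57706442 0.03928156 0.        ]
```

View pics/c1.png

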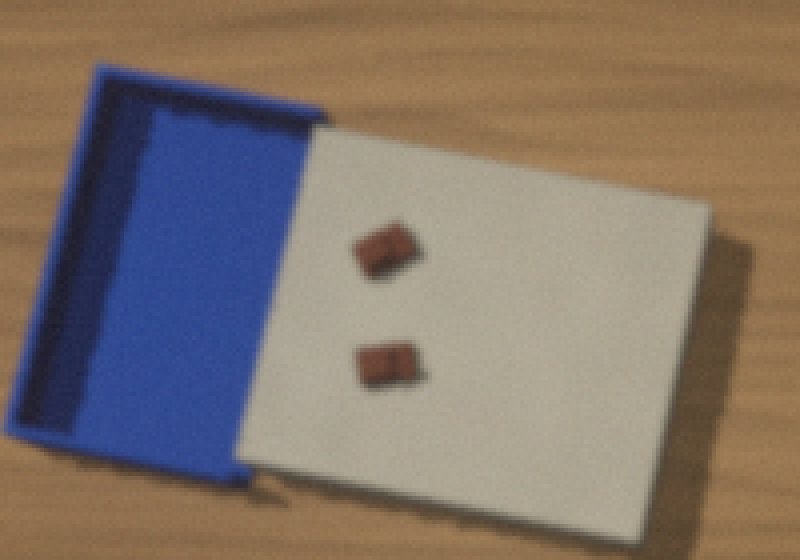

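View pics/c2.png

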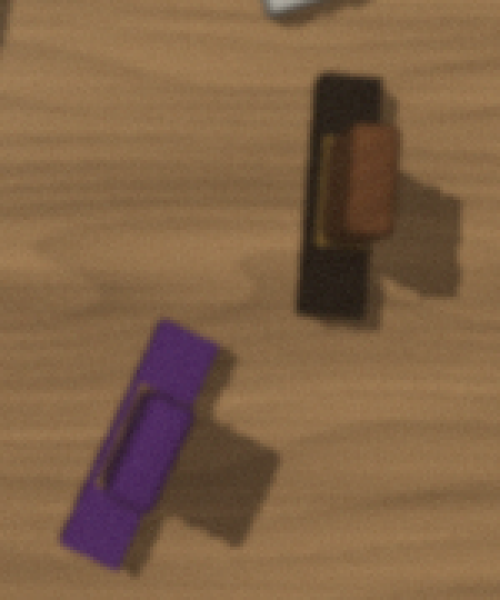

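The crops confirm the black foot with brown handle as the scraper, at (432,218), and both brown chips on the slab. The slab is at about (0.578, 0.037) with yaw −11.8°, and the scraper is at about (0.453, −0.278) with yaw −5.7°. Next I move above the scraper.

```bash
cat >> h.py <<'E'
def to(x,y,z,yaw_y):  # yaw_y deg of tool y axis in world; prints row numbers from current measured pose
    o=bot.get_obs();Rt=R.from_quat(o["tool_rot"]).as_matrix()
    d=Rt.T@(np.array([x,y,z])-o["eef_pos"]);ty=np.degrees(np.arctan2(Rt[1,1],Rt[0,1]))
    t=-((yaw_y-ty+90)%180-90)
    print("pose",o["eef_pos"].round(4),"ty",ty.round(2),"zax",Rt[:,2].round(4),"rows",d.round(4),"turn",round(t/120,4),"F",np.round(o["ft_force"],1),"w",round(o["grip_width"],4),"t",round(o["clock"],2))
E
python3 -c "
from h import *
to(.453,-.278,.22,84.3)"
```

```text
pose [0.1562 0.475  0.2313] ty 71.79 zax [ 0. -0. -1.] rows [-0.5172 -0.6225  0.0113] turn -0.1042 F [ 0.1  0.1 -0.1] w 0.0854 t 0.6
```

```bash
python3 -m inch '[[-0.03,-0.036,0,-0.01,0],[-0.06,-0.072,0,-0.02,0],[-0.10,-0.12,0,-0.03,0],[-0.14,-0.168,0,-0.04,0],[-0.18,-0.216,0,-0.05,0],[-0.22,-0.264,0,-0.06,0],[-0.26,-0.312,0,-0.07,0],[-0.29,-0.348,0,-0.08,0],[-0.31,-0.372,0,-0.09,0],[-0.32,-0.384,0,-0.104,0]]'; python3 -c "
from h import *
to(.453,-.278,.22,84.3)"
```

```text
clock: 1.85
eef_pos: [0.3407, 0.0086, 0.2315]
tool_rot: [0.051, 0.999, -0.0, 0.0]
ft_force: [-0.2, -0.1, 0.0]
grip_width: 0.0855
pose [0.3407 0.0086 0.2315] ty 84.16 zax [ 8.e-04 -1.e-04 -1.e+00] rows [-0.1409 -0.2736  0.0116] turn -0.0012 F [-0.2 -0.1  0. ] w 0.0855 t 1.85
```

```bash
python3 -m inch '[[-0.02,-0.04,0,0,0],[-0.045,-0.09,0,0,0],[-0.07,-0.136,0,0,0],[-0.095,-0.184,0,0,0],[-0.115,-0.224,0,0,0],[-0.13,-0.253,0,0,0],[-0.138,-0.268,0.005,0,0],[-0.141,-0.273,0.011,0,0],[-0.141,-0.273,0.011,0,0],[-0.141,-0.273,0.011,0,0]]'; python3 - <<'E'
from h import *
to(.453,-.278,.16,84.3)
W=cam("wrist");im=snap("wrist","w1.png")
for t in("scraper_grip",):
    for d in bot.spot_point("wrist",t): p=np.array(d["point"])*[640,400];print(d["score"],p,ray("wrist",p,.065,W))
for x,y in((.453,-.278),):print(proj("wrist",(x,y,.11),W))
E
```

```text
clock: 3.1
eef_pos: [0.453, -0.2744, 0.2204]
tool_rot: [0.049, 0.999, 0.0, -0.0]
ft_force: [-0.5, -0.5, -0.3]
grip_width: 0.0857
pose [ 0.453  -0.2744  0.2204] ty 84.34 zax [-3.e-04  4.e-04 -1.e+00] rows [-0.0004 -0.0036  0.0604] turn 0.0003 F [-0.5 -0.5 -0.3] w 0.0857 t 3.1
[316.82464691 190.83605928]
```

View pics/w1.png

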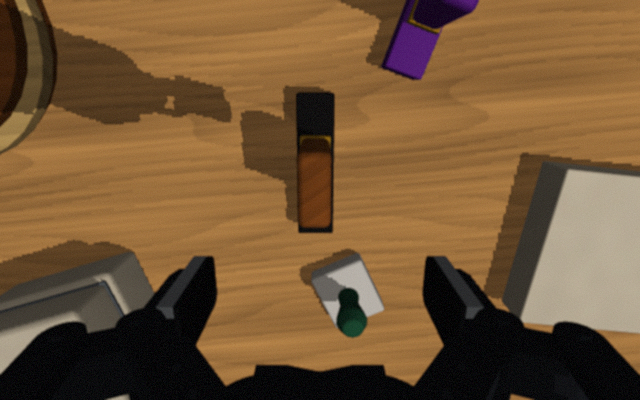

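The wrist view shows the scraper centred at column ~316, aligned with the jaws. I'll refine its position from the foot end and the handle top.

```bash
python3 - <<'E'
from h import *
W=cam("wrist")
for p,z in (((297,93),.026),((334,93),.026),((297,232),.026),((334,232),.026),((300,152),.11),((332,152),.11),((299,228),.11),((332,228),.11)): print(p,ray("wrist",p,z,W).round(4))
E
```

```text
(297, 93) [ 0.3831 -0.2901  0.026 ]
(334, 93) [ 0.3864 -0.2563  0.026 ]
(297, 232) [ 0.5202 -0.3064  0.026 ]
(334, 232) [ 0.524  -0.2683  0.026 ]
(300, 152) [ 0.423  -0.2875  0.11  ]
(332, 152) [ 0.4253 -0.2644  0.11  ]
(299, 228) [ 0.4819 -0.2951  0.11  ]
(332, 228) [ 0.4844 -0.2697  0.11  ]
```

```bash
python3 -m inch '[[0,-0.004,0.03,0,0],[0,-0.005,0.06,0,0],[0,-0.005,0.09,0,0],[0,-0.005,0.12,0,0],[0,-0.005,0.145,0,0],[0,-0.005,0.16,0,0],[0,-0.005,0.168,0,0],[0,-0.005,0.168,0,0],[0,-0.005,0.168,0,0]]'; python3 - <<'E'
from h import *
to(.4535,-.279,.052,84.2)
snap("scene","s2.png")
E
```

```text
clock: 4.32
eef_pos: [0.4535, -0.2809, 0.0533]
tool_rot: [0.05, 0.999, -0.0, 0.001]
ft_force: [0.6, 0.8, -0.2]
grip_width: 0.0855
pose [ 0.4535 -0.2809  0.0533] ty 84.27 zax [ 0.0016 -0.001  -1.    ] rows [0.0002 0.0019 0.0013] turn 0.0006 F [ 0.6  0.8 -0.2] w 0.0855 t 4.33
```

View pics/s2.png

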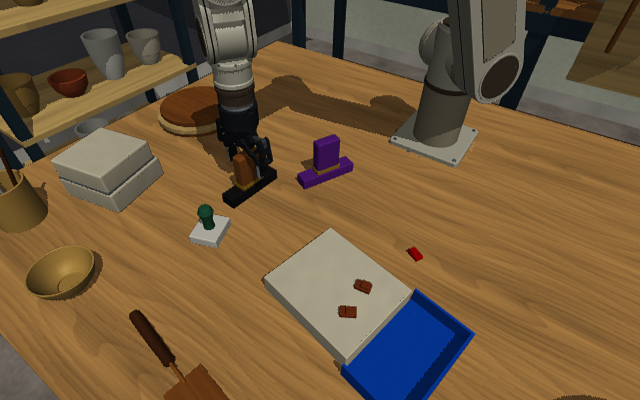

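The fingers straddle the handle at about (250,165). I'll close them with a 1 mm y correction.

```bash
python3 -m inch '[[0,0.001,0,0,0.3],[0,0.001,0,0,0.6],[0,0.001,0,0,0.8],[0,0.001,0,0,1],[0,0.001,0,0,1],[0,0.001,0,0,1],[0,0.001,0,0,1],[0,0.001,0,0,1]]'; python3 -m inch '[[0,0,-0.005,0,1],[0,0,-0.015,0,1],[0,0,-0.03,0,1],[0,0,-0.05,0,1],[0,0,-0.07,0,1],[0,0,-0.09,0,1],[0,0,-0.1,0,1],[0,0,-0.1,0,1],[0,0,-0.1,0,1]]';python3 - <<'E'
from h import *
to(.4535,-.279,.152,84.2)
snap("scene","s3.png")
E
```

```text
clock: 5.38
eef_pos: [0.453, -0.2795, 0.0525]
tool_rot: [0.05, 0.999, -0.0, 0.0]
ft_force: [-0.0, 1.8, 2.1]
grip_width: 0.0253
clock: 6.5
eef_pos: [0.4524, -0.2792, 0.1516]
tool_rot: [0.05, 0.999, 0.0, -0.001]
ft_force: [-0.4, -0.7, -3.1]
grip_width: 0.0256
pose [ 0.4524 -0.2792  0.1516] ty 84.27 zax [-1.1e-03  7.0e-04 -1.0e+00] rows [-0.0011  0.0003 -0.0004] turn 0.0006 F [-0.4 -0.7 -3.1] w 0.0256 t 6.5
```

View pics/s3.png

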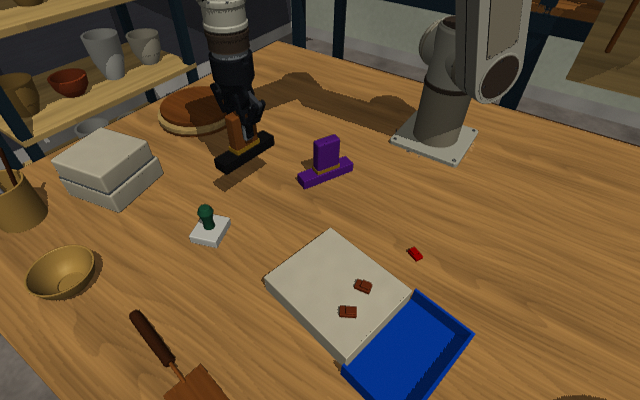

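The scraper is lifted and held upright, foot at about (245,152). Now over to the slab.

```bash
python3 - <<'E'
from h import *
to(.570,-.002,.152,78.2)
E
```

```text
pose [ 0.4522 -0.2791  0.1514] ty 84.27 zax [-0.0017  0.001  -1.    ] rows [-0.0895  0.2875 -0.0005] turn 0.0506 F [-0.4  0.2 -2.8] w 0.0254 t 6.55
```

```bash
python3 -m inch '[[-0.006,0.02,0,0.005,1],[-0.018,0.058,0,0.01,1],[-0.031,0.1,0,0.02,1],[-0.045,0.145,0,0.03,1],[-0.059,0.19,0,0.04,1],[-0.073,0.235,0,0.05,1],[-0.083,0.268,0,0.051,1],[-0.088,0.283,0,0.051,1],[-0.089,0.288,0,0.051,1],[-0.089,0.288,0,0.051,1]]';  python3 -m inch '[[0,0,0,0,1],[0,0,0.02,0,1],[0,0,0.035,0,1],[0,0,0.045,0,1],[0,0,0.05,0,1],[0,0,0.05,0,1],[0,0,0.05,0,1]]';python3 - <<'E'
from h import *
to(.570,-.002,.0925,78.2)
snap("scene","s4.png");im=snap("top","t4.png");cv2.imwrite("pics/t4c.png",cv2.resize(im[70:210,150:350,::-1],(800,560)))
E
```

```text
clock: 7.8
eef_pos: [0.5697, -0.0025, 0.152]
tool_rot: [0.104, 0.995, -0.0, -0.0]
ft_force: [0.4, 1.6, -1.4]
grip_width: 0.0252
clock: 8.68
eef_pos: [0.5707, -0.0018, 0.1029]
tool_rot: [0.103, 0.995, 0.0, 0.001]
ft_force: [0.5, 0.1, -2.7]
grip_width: 0.0255
pose [ 0.5707 -0.0018  0.1029] ty 78.16 zax [ 0.0011  0.     -1.    ] rows [ 0.0006 -0.0004  0.0104] turn -0.0004 F [ 0.5  0.1 -2.7] w 0.0255 t 8.68
```

View pics/s4.png

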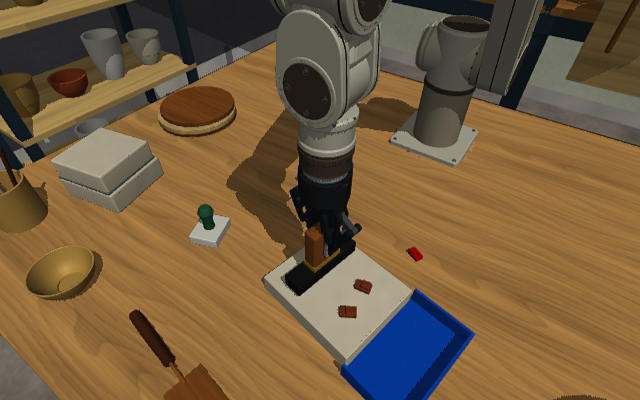

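View pics/t4c.png

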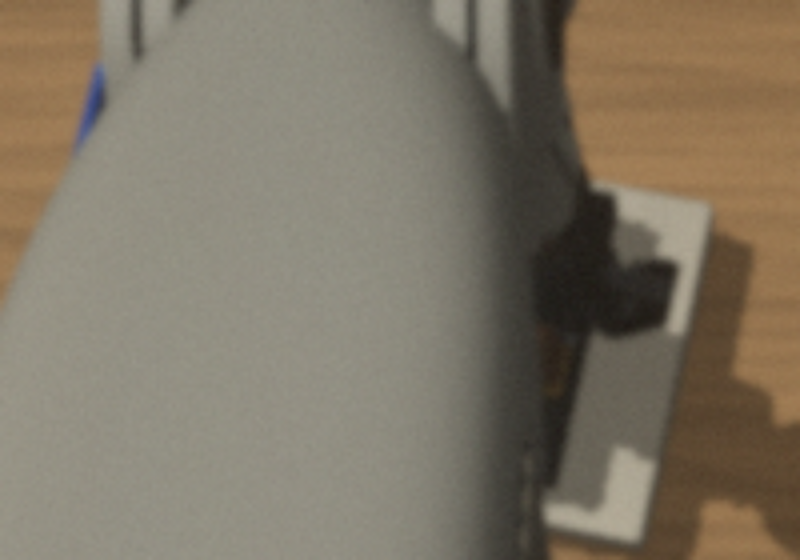

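The foot sits across the slab behind both chips (scene (343,311) and (363,288)), about 10 mm above it. I'll lower to light contact.

```bash
python3 -m inch '[[0,0,0.004,0,1],[0,0,0.007,0,1],[0,0,0.009,0,1],[0,0,0.010,0,1],[0,0,0.010,0,1]]'
```

```text
clock: 9.4
eef_pos: [0.57, -0.0018, 0.0925]
tool_rot: [0.103, 0.995, 0.0, -0.0]
ft_force: [-2.2, -0.3, -0.1]
grip_width: 0.0249
```

```bash
python3 -m inch '[[0,0,0.001,0,1],[0,0,0.001,0,1],[0,0,0.001,0,1]]'
```

```text
clock: 9.78
eef_pos: [0.57, -0.0018, 0.0925]
tool_rot: [0.103, 0.995, 0.0, 0.0]
ft_force: [-3.3, 0.3, 5.4]
grip_width: 0.0252
```

```bash
python3 -m inch '[[0,0.004,0,0,1],[0,0.012,0,0,1],[0,0.022,0,0,1],[0,0.032,0,0,1],[0,0.042,0,0,1],[0,0.052,0,0,1],[0,0.062,0,0,1],[0,0.070,0,0,1],[0,0.07,0,0,1]]'; python3 - <<'E'
from h import *
snap("scene","s5.png");to(.570,-.002,.0925,78.2)
E
```

```text
clock: 10.9
eef_pos: [0.5857, 0.067, 0.0924]
tool_rot: [0.103, 0.995, -0.0, 0.001]
ft_force: [-1.0, -1.8, 6.4]
grip_width: 0.025
pose [0.5857 0.0669 0.0925] ty 78.18 zax [ 2.7e-03 -4.0e-04 -1.0e+00] rows [ 0.0012 -0.0707 -0.0001] turn -0.0002 F [-0.  -2.   5.7] w 0.0257 t 10.95
```

View pics/s5.png

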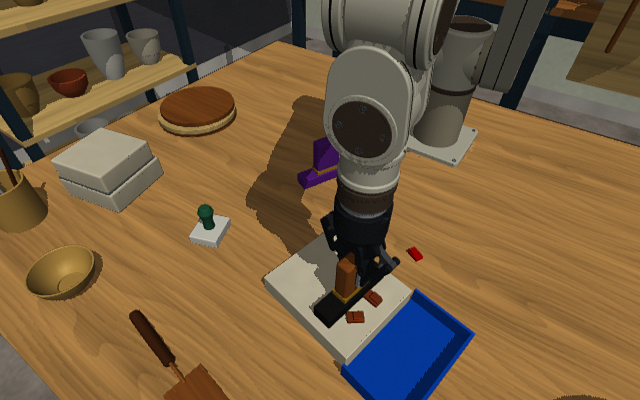

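The foot is pushing both chips ahead of it, at (355,317) and (373,298). I'll carry on over the edge.

```bash
python3 -m inch '[[0,0.006,0,0,1],[0,0.016,0,0,1],[0,0.026,0,0,1],[0,0.036,0,0,1],[0,0.046,0,0,1],[0,0.056,0,0,1],[0,0.066,0,0,1],[0,0.076,0,0,1],[0,0.084,0,0,1],[0,0.084,0,0,1]]'; python3 - <<'E'
from h import *
snap("scene","s6.png");to(.570,-.002,.0925,78.2)
E
```

```text
clock: 12.2
eef_pos: [0.6029, 0.1495, 0.0925]
tool_rot: [0.103, 0.995, 0.0, 0.001]
ft_force: [-0.6, -2.0, 5.3]
grip_width: 0.0254
pose [0.6029 0.1495 0.0925] ty 78.17 zax [ 2.6e-03  3.0e-04 -1.0e+00] rows [ 0.0011 -0.155  -0.0002] turn -0.0002 F [-0.7 -1.7  5.7] w 0.0255 t 12.25
```

View pics/s6.png

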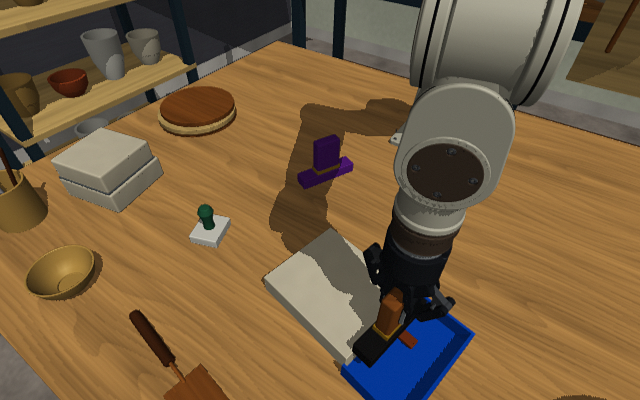

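One chip shows in the tray at (408,340); the other is hidden behind the foot. I'll lift straight up and look.

```bash
python3 -m inch '[[0,0,-0.01,0,1],[0,0,-0.03,0,1],[0,0,-0.05,0,1],[0,-0.01,-0.07,0,1],[0,-0.04,-0.08,0,1],[0,-0.08,-0.08,0,1],[0,-0.12,-0.08,0,1],[0,-0.14,-0.08,0,1],[0,-0.14,-0.08,0,1]]'; python3 - <<'E'
from h import *
snap("scene","s7.png");S=cam("scene");to(.570,-.002,.0925,78.2)
th=np.radians(-11.8);Rm=np.array([[np.cos(th),-np.sin(th)],[np.sin(th),np.cos(th)]])
for d in bot.spot_point("scene","chip_a"):
    p=np.array(d["point"])*[640,400];w=ray("scene",p,.007,S);print(d["score"],p,w.round(3),"slabframe",(Rm.T@(w[:2]-[.578,.0375])).round(3))
E
```

```text
clock: 13.38
eef_pos: [0.573, 0.0112, 0.1713]
tool_rot: [0.104, 0.995, 0.0, -0.0]
ft_force: [1.2, 0.3, -1.7]
grip_width: 0.0255
pose [0.5732 0.0122 0.1713] ty 78.11 zax [ 1.0e-04  1.3e-03 -1.0e+00] rows [ 0.0002 -0.0146  0.0787] turn -0.0007 F [ 0.2  0.6 -2.2] w 0.0253 t 13.43
0.78 [406.4  338.88] [0.586 0.178 0.007] slabframe [-0.02   0.139]
0.73 [335.616 294.32 ] [0.582 0.038 0.007] slabframe [0.004 0.001]
0.7 [415.104 256.6  ] [0.422 0.123 0.007] slabframe [-0.17   0.052]
0.61 [377.92 340.4 ] [0.615 0.14  0.007] slabframe [0.016 0.108]
```

View pics/s7.png

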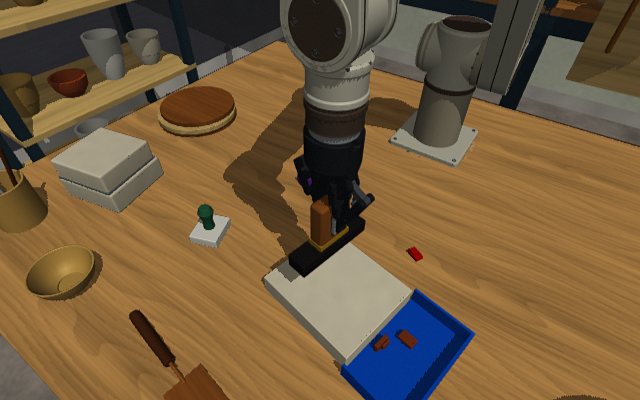

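```bash
python3 - <<'E'
from h import *
im=cv2.imread("pics/s7.png");cv2.imwrite("pics/s7c.png",cv2.resize(im[300:380,330:450],(780,520),interpolation=3))
E
```

```text
(no output)
```

View pics/s7c.png

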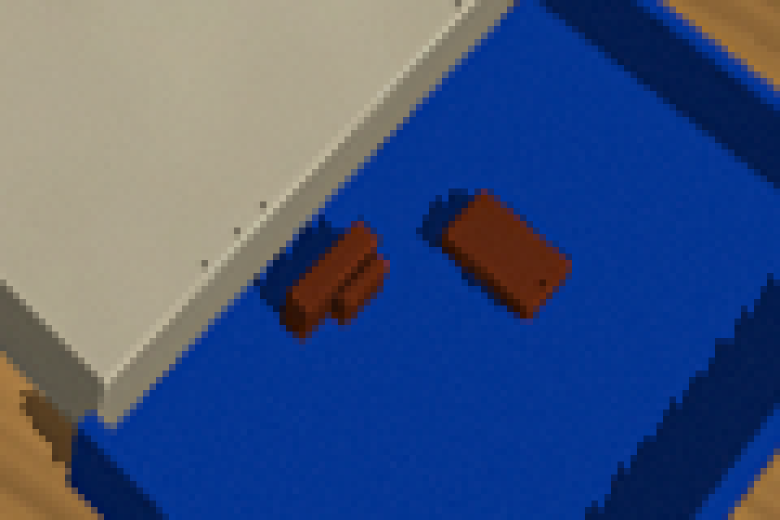

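```bash
python3 - <<'E'
from h import *
S=cam("scene");th=np.radians(-11.8);Rm=np.array([[np.cos(th),-np.sin(th)],[np.sin(th),np.cos(th)]])
f=lambda c,z:(Rm.T@(ray("scene",(330+c[0]/6.5,300+c[1]/6.5),z,S)[:2]-[.578,.0375])).round(4)
for c,z in (((290,290),.023),((360,222),.023),((300,337),.005),((388,262),.018),((105,378),.04),((515,0),.04),((115,425),.005),((320,205),.005)):print(c,z,f(c,z))
E
```

```text
(290, 290) 0.023 [0.0317 0.1122]
(360, 222) 0.023 [0.0058 0.1133]
(300, 337) 0.005 [0.0314 0.1179]
(388, 262) 0.018 [0.0065 0.1236]
(105, 378) 0.04 [0.0857 0.0991]
(515, 0) 0.04 [-0.0626  0.1072]
(115, 425) 0.005 [0.0802 0.1004]
(320, 205) 0.005 [0.0012 0.0998]
```

Both chips are in the tray. One stands on its side about 12 mm clear of the slab edge (y≈0.112), which is inside the limits. Now I return the scraper.

```bash
python3 -c "
from h import *
to(.453,-.2795,.152,84.2)"
```

```text
pose [0.5734 0.0127 0.1713] ty 78.17 zax [ 3.0e-04  1.1e-03 -1.0e+00] rows [ 0.0579 -0.3107  0.0189] turn -0.0502 F [-0.1 -0.1 -2.4] w 0.0253 t 13.47
```

```bash
python3 -m inch '[[0.003,-0.018,0,-0.005,1],[0.011,-0.058,0,-0.01,1],[0.02,-0.105,0,-0.02,1],[0.028,-0.15,0,-0.03,1],[0.036,-0.195,0,-0.04,1],[0.045,-0.24,0,-0.045,1],[0.052,-0.28,0,-0.05,1],[0.056,-0.302,0,-0.05,1],[0.058,-0.311,0,-0.05,1],[0.058,-0.311,0,-0.05,1]]'; python3 -m inch '[[0,0,0.0,0,1],[0,0,0.02,0,1],[0,0,0.045,0,1],[0,0,0.07,0,1],[0,0,0.09,0,1],[0,0,0.1,0,1],[0,0,0.105,0,1],[0,0,0.105,0,1]]'; python3 -c "
from h import *
to(.453,-.2795,.0525,84.2);snap('scene','s8.png')"
```

```text
clock: 14.72
eef_pos: [0.453, -0.28, 0.1712]
tool_rot: [0.051, 0.999, 0.0, 0.0]
ft_force: [-0.4, 0.1, -1.2]
grip_width: 0.0256
clock: 15.72
eef_pos: [0.4528, -0.2805, 0.0666]
tool_rot: [0.051, 0.999, -0.0, 0.0]
ft_force: [0.8, 0.7, -2.6]
grip_width: 0.0255
pose [ 0.4528 -0.2805  0.0666] ty 84.18 zax [ 4.e-04 -2.e-04 -1.e+00] rows [-0.0001  0.001   0.0141] turn -0.0002 F [ 0.8  0.7 -2.6] w 0.0255 t 15.72
```

View pics/s8.png

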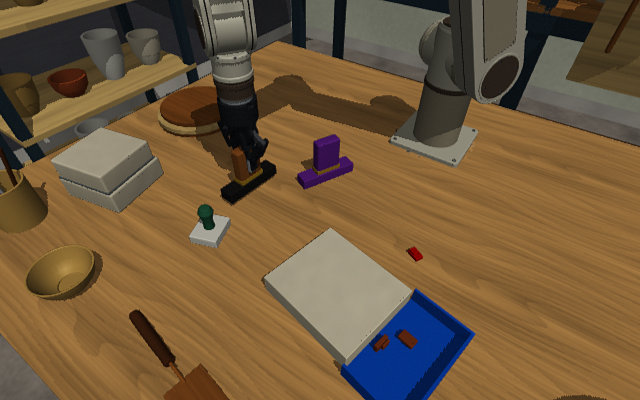

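The scraper is back over its place, foot at (248,183) and about 14 mm up. I'll lower it gently.

```bash
python3 -m inch '[[0,0.001,0.004,0,1],[0,0.001,0.008,0,1],[0,0.001,0.011,0,1],[0,0.001,0.013,0,1],[0,0.001,0.014,0,1],[0,0.001,0.0145,0,1],[0,0.001,0.0145,0,1]]'
```

```text
clock: 16.65
eef_pos: [0.4524, -0.2795, 0.0525]
tool_rot: [0.051, 0.999, -0.0, 0.0]
ft_force: [-2.8, 1.4, 5.8]
grip_width: 0.0253
```

```bash
python3 -m inch '[[0,0,0,0,0.9],[0,0,0,0,0.75],[0,0,0,0,0.6],[0,0,0,0,0.4],[0,0,0,0,0.2],[0,0,0,0,0],[0,0,0,0,0],[0,0,0,0,0]]'; python3 -m inch '[[0,0,-0.005,0,0],[0,0,-0.02,0,0],[0,0,-0.05,0,0],[0,0,-0.09,0,0],[0,0,-0.13,0,0],[0,0,-0.16,0,0],[0,0,-0.17,0,0],[0,0,-0.17,0,0],[0,0,-0.17,0,0]]'; python3 - <<'E'
from h import *
snap("scene","s9.png");snap("wrist","w9.png");W=cam("wrist");S=cam("scene");to(.453,-.2795,.22,84.2)
th=np.radians(-11.8);Rm=np.array([[np.cos(th),-np.sin(th)],[np.sin(th),np.cos(th)]])
for d in bot.spot_point("scene","scraper_grip"):p=np.array(d["point"])*[640,400];print("grip",d["score"],p,ray("scene",p,.065,S).round(4))
for d in bot.spot_point("scene","chip_a"):
    p=np.array(d["point"])*[640,400];w=ray("scene",p,.01,S);print("chip",d["score"],p,(Rm.T@(w[:2]-[.578,.0375])).round(3))
E
```

```text
clock: 17.65
eef_pos: [0.4525, -0.2796, 0.0518]
tool_rot: [0.051, 0.999, -0.0, 0.0]
ft_force: [0.8, 0.3, 0.7]
grip_width: 0.0853
clock: 18.77
eef_pos: [0.4518, -0.2791, 0.2204]
tool_rot: [0.051, 0.999, 0.001, -0.001]
ft_force: [-1.0, 0.4, -1.0]
grip_width: 0.0857
pose [ 0.4518 -0.2791  0.2202] ty 84.15 zax [-0.0026  0.0016 -1.    ] rows [-0.0012 -0.0003  0.0002] turn -0.0004 F [ 0.   0.6 -0.4] w 0.0856 t 18.88
grip 0.8 [246.72 167.92] [ 0.4556 -0.281   0.065 ]
grip 0.59 [325.12 158.32] [ 0.3252 -0.1559  0.065 ]
chip 0.79 [410.176 337.12 ] [-0.026  0.142]
chip 0.52 [413.888 254.68 ] [-0.17   0.048]
chip 0.5 [375.296 340.2  ] [0.02  0.106]
```

View pics/s9.png

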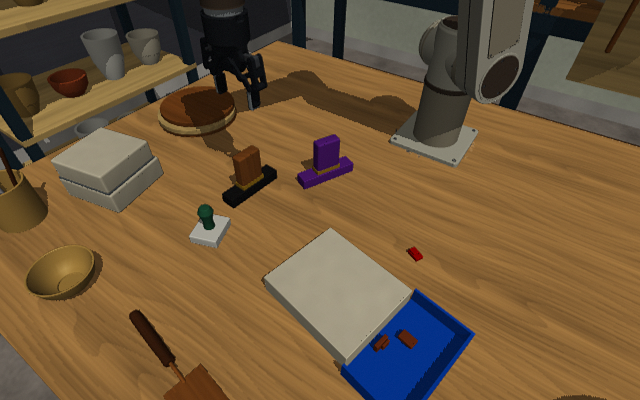

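View pics/w9.png

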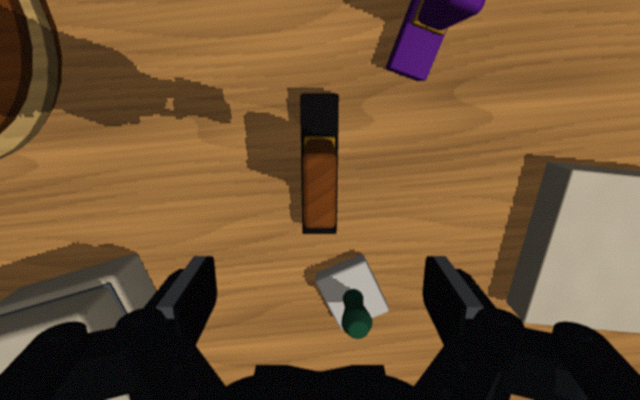

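The scraper stands upright at (248,180), where it was found, with the hand clear. One last top-view check of the standing chip's margin.

```bash
python3 - <<'E'
from h import *
C=cam("top");im=snap("top","t9.png");cv2.imwrite("pics/t9c.png",cv2.resize(im[80:200,145:265,::-1],(600,600),interpolation=3))
th=np.radians(-11.8);Rm=np.array([[np.cos(th),-np.sin(th)],[np.sin(th),np.cos(th)]])
f=im.astype(int);m=((f[:,:,0]>f[:,:,2]+10)&(f[:,:,0]<150)).astype(np.uint8);m[:,:160]=0;m[:, 232:]=0;m[:95]=0;m[188:]=0
n,l,s,c=cv2.connectedComponentsWithStats(m)
for i in range(1,n):
    if s[i][4]>20:
        P=np.argwhere(l==i)[:,::-1];Q=np.array([Rm.T@(ray("top",p,.018,C)[:2]-[.578,.0375]) for p in P]);print(s[i],Q.min(0).round(4),Q.max(0).round(4))
E
```

```text
[160  95  11  42 147] [-0.007   0.2212] [0.0792 0.237 ]
[211 129   8  13  65] [0.005  0.1092] [0.03   0.1215]
[192 146  14  10 106] [-0.0279  0.1255] [-0.0117  0.1518]
[160 182  26   6  85] [-0.1067  0.1474] [-0.0961  0.1983]
```

View pics/t9c.png

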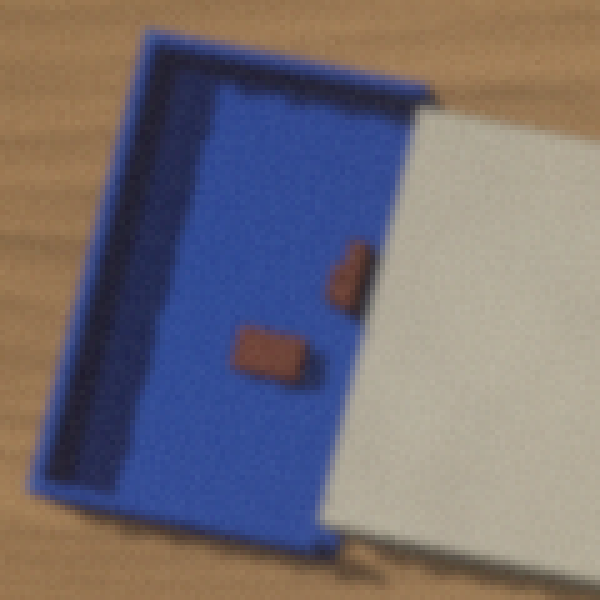

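In the top view both chips lie on the tray floor. The standing one spans y≈0.109–0.122 in the slab frame, clear of the 0.1 limit. Handing in.

```bash
python3 -c "
from workcell import bot
print(bot.job_done())"
```

```text
the job is handed in; nothing more can be done
None
```

I gripped the scraper by its handle, rested its foot on the slab at about 8 N, and wiped both chips over the edge into the blue tray in one pass. I then set it back down and let go, and handed the job in about 19 s into the 58 s allowed. No verdict was reported.

- **Scraper:** it stands upright on its foot, by my estimate within about 3 mm of where I found it. The gripper is open and well clear above it.
- **Chips:** both are on the tray floor, at about y = 0.14 and y = 0.11 in the slab frame. The one at 0.11 stands on its side near the slab edge; the top view puts it at 0.109–0.122, inside the 0.1 limit.
- **Disagreements:** the point detector put that standing chip at y ≈ 0.106–0.108, a few millimetres less than my own measurements, but still inside. It also returned one false chip on the bare slab, and the red look-alike, which I left alone.

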